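# Divert the main peak into the flask on a hand-indexed fraction collector

## Robot

A 7-joint arm with a two-finger parallel gripper is mounted at the origin on a cart in front of the work surface, level with it; the furniture and walls round the work are solid. World frame = base frame: x ahead of the robot, y to its left, z up, the work surface at z = 0. Lengths are in m, angles in rad, forces in N, time in s.
With the tool pointing down it reaches from about 0.425 to 0.925 m from the base axis. Payload 6.8 kg.
Tool frame: the origin (TCP) lies on the mounting face of the last link; the fingertips stand 173 mm ahead of it and the grasp point (between the pads) lies 155 mm ahead of it; z points along the fingers, y is the line along which they close (so a half turn about z gives the same grasp; the last joint's range is limited). The gripper opens to 85 mm and grips with 20 to 120 N. Pads are 22 mm wide; open, the fingers measure 114 mm over their backs; the gripper's body (76 mm by 85 mm) begins 54 mm behind the grasp point. The pads swing forward as they close: fully open they stand 13 mm farther back than shut.
Start: joints at [1.159, 0.477, 0.022, 1.555, -0.011, 1.109, -0.083], TCP at [0.202, -0.644, 0.405] pointing down, gripper open.
Joint ranges: [-2.96, 2.96], [-0.34, 2.1], [-1.41, 1.46], [0.24, 2.44], [-1.37, 4.51], [0.17, 1.92], [-2.96, 2.96]. Speed limits (rad/s): [2.39, 2.39, 3.14, 3.14, 3.14, 3.14, 3.14].

## Interface

Orientations are given as a 3x3 rotation matrix whose columns are the frame's x, y, z axes.
In Python, from cell import sense, camera, camera_params, job_done gives the robot as it stands.
- The arm moves only by the shell command python3 -m crank 'ROWS' [OPENING] [FORCE]. ROWS is JSON, a list of rows, each a list of 2 entries, a list of its own where there are three numbers: the shift along the tool's x, y, z in cm, then the turn, a rotation vector about the tool's x, y, z in degrees. In form: [[[dx, dy, dz], [ax, ay, az]], ...]. A call has 1 to 5 rows; each row shifts and turns the commanded pose from where the row before left it, along the tool's axes as they then stand; what a row does not reach is not made up. A row lasts 1/8 s, in which the tool goes at most 62.5 mm and 10.7 degrees, less where a joint would pass 70% of its speed; a pose out of reach is approached as far as the arm can. A call with a gripper value outside its range is refused whole. OPENING is the opening, from 0 (shut) to 1 (fully open), set as the call begins (- or left out, the last holds). The fingers move at their own pace and stop on an object; FORCE is the grip in N (left out, the last holds). Time passes only in rows, so rows that do not move let the fingers close. It gives the time, the measured TCP pose, the force, the opening and the grip force at its end, in the units of the state.
- sense(): the state, without advancing time (a new reading comes with each control period).
- camera(name): name is "scene" or "side" or "wrist"; returns (picture, depth): 384x512x3 uint8, red, green, blue; 384x512 float32, m along the optical axis (not along the pixel's ray), 0 where there is no reading.
- camera_params(name): a dict with "camera_matrix" (3x3 intrinsics, pixels), "xyz" and "orientation" of the camera in the world; the wrist camera has in their place "mount" (4x4, takes a point from camera to tool coordinates, whose origin is the TCP and whose axes are the flange's). Camera axes: x right, y down, z forward; pixel columns grow to the right and rows downward; lengths in m; the calibration is good to about 2 mm. A picture is of the moment at which its call begins: read the wrist's pose just before it. camera_params takes no time and is no camera call.
- job_done(): hands the job in; it is judged then, once.
The state is a dict: "time_s": time; "q": joint angles; "joint_velocities": joint speeds; "joint_torque": joint torques, N m; "ee_pos": TCP position; "tool_rot": TCP orientation; "wrist_force": force on the tool from outside, world axes, zero at the start; "wrist_torque": the same for the moment, N m; "width": opening from 0.0 (shut) to 1.0 (fully open); "finger_force": force on a finger pad.
Only numpy, scipy, OpenCV 4.12 (cv2) and the standard library are available. Lean on these libraries where they do the work, as an engineer would, in place of code of your own. Each camera call takes 0.05 s, during which the arm holds its last target. There are 200 camera calls.

## Task

The column is still running to waste and the main peak is about to come off. By pushing a spoke of the star handle with one finger, turn the collector's turntable until the conical flask stands at the collecting place, at the upright steel pointer on the front edge of the housing; only then push the delivery arm from over the waste cup round to its stop, so that its spout stands over the mouth of the flask. Turn smoothly, so that no glass tips; do not touch the glassware, lift nothing, and leave the things standing round the collector alone.

Things in the scene. Friction and masses are not known exactly. Their poses are not given: they have to be found in the camera images.
- collector: the fraction collector's grey housing, fixed to the worktop, 252 x 262 mm, 30 mm high; origin on the worktop under the turntable's axis; own -x is its front, z up. A steel swivel post (top 184 mm up) stands near its front left corner; a white waste cup (49 mm wide, rim 107 mm up) on a bracket in front of it, its centre at own (-165, 30) mm
- star_hub (a point): the middle of the star handle on the turntable's axis, 163 mm above the worktop. Four level steel spokes, round bars 10 mm thick, 90 degrees apart, reach 62 mm from the axis; the hub is 31 mm thick, its top 177 mm up. Handle and turntable are one piece: a slow push takes 3 to 6 N at 45 mm from the axis; it stays where it is left. All glassware ends below the spokes
- spoke_end (a point): the outer end of one of the four spokes, on its centre line, 62 mm from the axis, 163 mm above the worktop; turns with the handle
- turntable (a joint): angle of turntable and handle in rad, growing counterclockwise seen from above; no stops; 0 is where it stood at the start. The turntable is a disc of 228 mm diameter, its top 42 mm above the worktop, with five seats 72 degrees apart, their centres 78 mm from the axis
- collecting_place (a point): the point on the level of the turntable's top (42 mm) where a vessel's centre must come: 78 mm from the axis towards the upright steel pointer (58 mm high) on the front edge of the housing. The spout stands straight above it when the delivery arm is at its stop. It does not turn
- flask_mouth (a point): the middle of the mouth of the only conical flask (64 mm wide at the foot, 102 mm tall, narrow neck), 144 mm above the worktop; the flask stands loose in one of the five seats, 78 mm from the axis, and turns with the turntable
- flask: the conical flask, 70 g; its origin is the centre of its underside, z up. The turntable carries it
- beaker_a: one of four equal glass beakers, 54 mm wide, 70 mm tall, loose in the other four seats (they rock if the turntable is jerked); origin at the centre of its underside, z up
- beaker_b: like beaker_a
- beaker_c: like beaker_a
- beaker_d: like beaker_a
- swivel_axis (a point): a point on the upright axis of the delivery arm, at the height of the arm's tube, 172 mm above the worktop (the swivel head is 25 mm thick)
- spout_tip (a point): lower end of the delivery arm's spout, 150 mm above the worktop, 107 mm from the arm's upright axis. The arm is a straight level steel tube 10 mm thick from the swivel to above the spout, centre line 172 mm above the worktop. While the spout is over the waste cup nothing stands within 50 mm below the tube
- spout_arm (a joint): angle of the delivery arm in rad: 0 is its outer stop with the spout over the middle of the waste cup; it grows counterclockwise seen from above to 0.867, the inner stop, with the spout over the collecting place. It takes about 1 N at 70 mm from the axis and stays where it is left
- timer: white lab timer, 58 x 68 x 18 mm, standing by; origin at the centre of its underside
- vial_tall: capped glass vial, 23 mm wide, 51 mm tall, standing by; origin at the centre of its underside
- blue_jar: small blue jar with a lid, 49 mm wide, 63 mm tall, standing by behind the collector; origin at the centre of its underside
There are look-alikes about, which are no part of the job. Leave any green or red look-alike of the beaker_d alone.

How it is judged:
By the outcome, as a careful person would: the job done as asked, in the order asked, and still so for the second after the job is handed in, with the robot touching nothing.
It also fails if it takes over 48 s, if anything falls off the work surface, if the arm or the gripper's body presses on something with over 40 N, if the wrist force passes 120 N, or if a joint passes its speed limit or range.

## Working session

There is one attempt and no reset: what is moved stays moved. The work goes in short steps, Python scripts to look and compute and a shell command to move; the robot and the scene stay as the last step left them, time stands still between calls to the robot, and variables do not carry over. Pictures are saved under pics/ and viewed, at most 10 in all, crops included, and the job is handed in when it is done.

```bash
mkdir -p pics; python3 - <<'E'
from cell import *
import cv2,numpy as np
s=sense();print(s)
for n in("scene","side"):
    p,d=camera(n);cv2.imwrite(f"pics/{n}0.png",p[:,:,::-1]);np.savez(f"pics/{n}0.npz",p=p,d=d);print(n,camera_params(n))
E
```

```text
{'time_s': 0.0, 'q': array([ 1.15887416,  0.47780716,  0.02233978,  1.55646031, -0.01149084,
        1.10930669, -0.08311573]), 'joint_velocities': array([ 0.00080409, -0.00057069, -0.00068621, -0.00138789, -0.00177487,
       -0.00032592, -0.00095205]), 'joint_torque': array([ 1.15183325e-04, -5.96452439e+01,  1.60805516e+00, -2.81201380e+01,
        1.24207433e-02,  9.40084748e-03,  4.13057091e-05]), 'ee_pos': array([ 0.20186242, -0.64381601,  0.40371696]), 'tool_rot': array([[ 9.54196998e-01,  2.99178225e-01, -6.92552685e-04],
       [ 2.99178990e-01, -9.54195460e-01,  1.71900474e-03],
       [-1.46541841e-04, -1.84746638e-03, -9.99998283e-01]]), 'wrist_force': array([-0.43068098, -0.11416061,  0.24546659]), 'wrist_torque': array([-0.0346762 , -0.01902735,  0.0108731 ]), 'finger_force': 0.0, 'width': 1.0018176906135756}
scene {'camera_matrix': array([[397.67505491,   0.        , 252.35606973],
       [  0.        , 397.67505491, 194.37976694],
       [  0.        ,   0.        ,   1.        ]]), 'xyz': array([0.02841287, 0.57875951, 0.56464428]), 'orientation': array([[-0.88237203, -0.19750492,  0.42709649],
       [-0.47054939,  0.36708822, -0.80238987],
       [ 0.00169385, -0.90897637, -0.4168442 ]])}
side {'camera_matrix': array([[385.90434826,   0.        , 250.03863146],
       [  0.        , 385.90434826, 192.92337707],
       [  0.        ,   0.        ,   1.        ]]), 'xyz': array([ 0.28383155, -1.17941676,  0.58325439]), 'orientation': array([[ 0.98499455, -0.08062762,  0.15259398],
       [-0.17246264, -0.42648875,  0.88789863],
       [-0.00650954, -0.90089208, -0.43399435]])}
```

View pics/scene0.png

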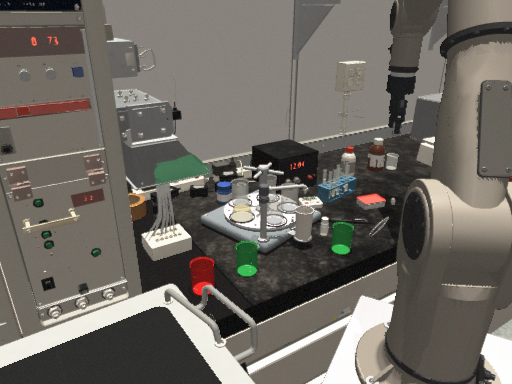

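View pics/side0.png

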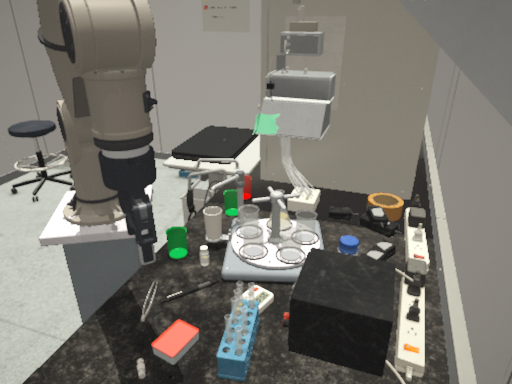

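The collector is at about (262,215) in the scene view and (275,240) in the side view. The waste cup is at (303,225) and (213,222). I'll enlarge both.

```bash
python3 - <<'E'
import cv2,numpy as np
a=cv2.imread("pics/scene0.png")[165:255,195:335];b=cv2.imread("pics/side0.png")[175:285,195:335]
cv2.imwrite("pics/cropA.png",cv2.resize(a,None,fx=5.5,fy=5.5,interpolation=cv2.INTER_CUBIC))
cv2.imwrite("pics/cropB.png",cv2.resize(b,None,fx=5,fy=5,interpolation=cv2.INTER_CUBIC))
E
```

```text
(no output)
```

View pics/cropA.png

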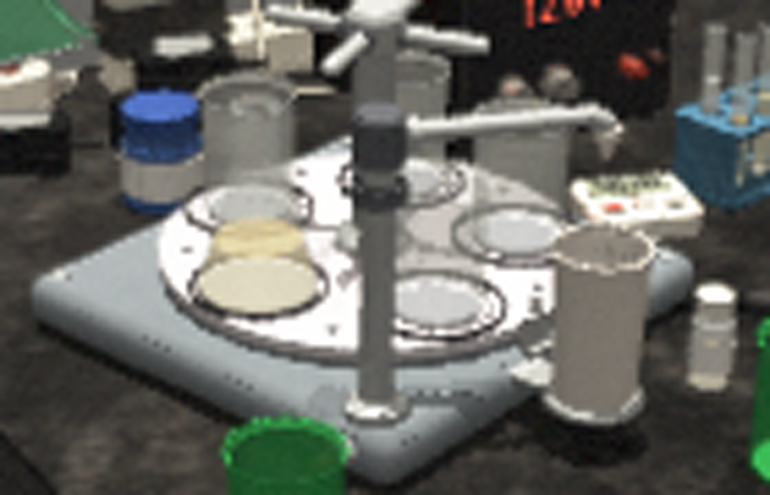

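View pics/cropB.png

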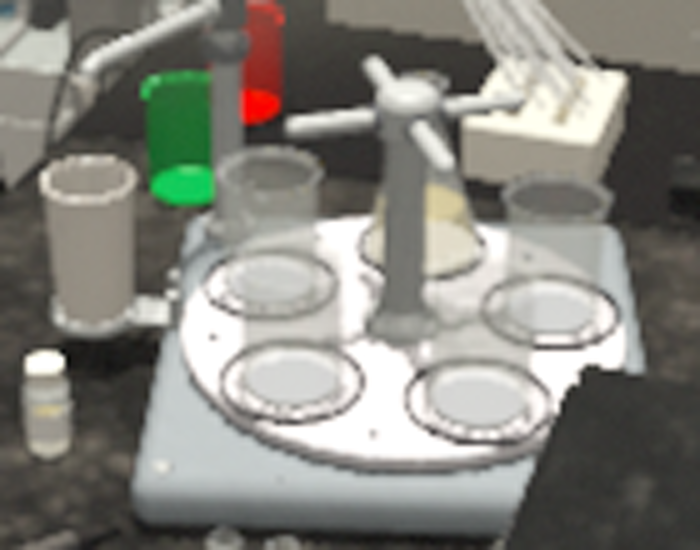

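```bash
cat > h.py <<'E'
import numpy as np
from cell import camera_params
P={n:camera_params(n) for n in("scene","side")}
def ray(n,u,v,z):
    c=P[n];d=c["orientation"]@np.linalg.inv(c["camera_matrix"])@[u,v,1]
    return (c["xyz"]+d*(z-c["xyz"][2])/d[2])[:2]
A=lambda x,y,z:ray("scene",195+x/5.5,165+y/5.5,z)
B=lambda x,y,z:ray("side",195+x/5,175+y/5,z)
E
python3 - <<'E'
from h import *
np.set_printoptions(precision=4,suppress=True)
hA=A(382,10,.172);hB=B(408,98,.172);print("hub",hA,hB)
for t in[(485,45),(330,66),(270,10)]:
    v=A(*t,.163)-hA;print("A spoke",np.hypot(*v),np.degrees(np.arctan2(v[1],v[0])))
for t in[(290,127),(370,62),(520,102),(447,162)]:
    v=B(*t,.163)-hB;print("B spoke",np.hypot(*v),np.degrees(np.arctan2(v[1],v[0])))
h=(hA+hB)/2
for n,f,l in(("A",A,[(258,288),(250,207),(405,182),(520,233),(440,303)]),("B",B,[(422,248),(552,310),(480,400),(292,380),(272,282)])):
  for t in l:
    v=f(*t,.043)-h;print(n,"seat",f(*t,.043),np.hypot(*v),np.degrees(np.arctan2(v[1],v[0])))
for n,c in(("A",A(604,248,.107)),("B",B(88,178,.107))):
    v=c-h;print("cup",c,np.hypot(*v),np.degrees(np.arctan2(v[1],v[0])))
print("swivel",A(381,125,.172),B(228,28,.172), "armtip",A(605,117,.172),B(92,62,.172))
print("vial",A(709,378,0),B(47,440,0),"timer",A(636,205,.018),"jar",A(160,120,.055))
print("corners",A(40,300,.03),A(690,270,.03),A(385,455,.03),B(140,500,.03))
E
```

```text
hub [ 0.4878 -0.3559] [ 0.4903 -0.3593]
A spoke 0.056719142942552835 -178.35386323727036
A spoke 0.05962635255114239 91.50305951423032
A spoke 0.0620032344613367 5.7005948319485436
B spoke 0.05887673409484071 -177.47320540355227
B spoke 0.0631383321178927 94.40457545995906
B spoke 0.057910521191675064 3.251999859414527
B spoke 0.051980153759534076 -82.85653004642917
A seat [ 0.5161 -0.2756] 0.08634598133698573 71.737753414228
A seat [ 0.5664 -0.3558] 0.07736398968308081 1.3324944224211628
A seat [ 0.5057 -0.4249] 0.06938852561280384 -76.07029679267028
A seat [ 0.4236 -0.3964] 0.07610026753154922 -149.34596803303285
A seat [ 0.4278 -0.3048] 0.08081430700521026 139.2500367527673
B seat [ 0.5186 -0.2871] 0.07641625186600415 67.2614902025669
B seat [ 0.5698 -0.3613] 0.08085672433585944 -2.634452189274356
B seat [ 0.5114 -0.4328] 0.0784930734564247 -73.42426832602256
B seat [ 0.4252 -0.3996] 0.0764442279664354 -146.64501879038357
B seat [ 0.4312 -0.3072] 0.07666506359786614 138.92406674305508
cup [ 0.3347 -0.2808] 0.17235549333821995 153.54979997604318
cup [ 0.3374 -0.2913] 0.1655328401910338 156.39466326083627
swivel [ 0.4234 -0.2256] [ 0.4169 -0.2598] armtip [ 0.3384 -0.2815] [ 0.3427 -0.289 ]
vial [ 0.3058 -0.3697] [ 0.3048 -0.3675] timer [ 0.398 -0.508] jar [ 0.6578 -0.4106]
corners [ 0.6207 -0.2323] [ 0.3367 -0.4228] [ 0.3981 -0.1835] [ 0.3426 -0.4632]
```

Only the yellow-filled conical vessel fits the flask: scene (242,217), side (279,225). It stands at about 69° around the hub, and the pointer direction is about 165°. The turn needed is therefore about +96° counterclockwise. I'll shut the fingers and move over the collector to look from close by.

```bash
python3 -m crank '[[[3,-1.5,-2.5],[0,0,0]],[[3.6,-1.8,-2.5],[0,0,0]],[[4,-2,-2],[0,0,0]],[[4,-2,-1],[0,0,0]],[[4,-2,-1],[0,0,0]]]' 0 20; python3 -m crank '[[[4,-2,0],[0,0,0]],[[4,-2,0],[0,0,0]],[[3.4,-1.7,0],[0,0,0]],[[2,-1,0],[0,0,0]],[[0,0,0],[0,0,0]]]' ; python3 - <<'E'
from cell import *
import cv2,numpy as np
s=sense();p,d=camera("wrist");c=camera_params("wrist")
np.savez("pics/w1.npz",p=p,d=d,pos=s["ee_pos"],R=s["tool_rot"]);print(s["q"],c)
cv2.imwrite("pics/w1.png",cv2.resize(p[:,:,::-1],(800,600),interpolation=cv2.INTER_CUBIC))
E
```

```text
time_s: 0.72
ee_pos: [0.3524, -0.4985, 0.4948]
tool_rot: [[0.954, 0.299, -0.0], [0.299, -0.954, 0.0], [-0.0, -0.0, -1.0]]
wrist_force: [0.6, 0.2, 0.5]
width: 0.001
finger_force: 0.0
time_s: 1.35
ee_pos: [0.4607, -0.394, 0.4942]
tool_rot: [[0.953, 0.303, -0.0], [0.303, -0.953, 0.001], [0.0, -0.001, -1.0]]
wrist_force: [0.1, -0.3, -0.2]
width: -0.004
finger_force: 0.0
[ 0.69748775  0.30004414 -0.11853475  1.60876425  0.03612495  1.23577803
 -0.69075979] {'camera_matrix': array([[293.10834562,   0.        , 254.00654021],
       [  0.        , 293.10834562, 196.24882728],
       [  0.        ,   0.        ,   1.        ]]), 'mount': array([[ 9.14653495e-04, -9.66031643e-01, -2.58422189e-01,
         6.49518163e-02],
       [ 9.99999581e-01,  8.70936393e-04,  2.83648229e-04,
         1.50219724e-03],
       [-4.89438754e-05, -2.58422340e-01,  9.66032034e-01,
         3.16997295e-02],
       [ 0.00000000e+00,  0.00000000e+00,  0.00000000e+00,
         1.00000000e+00]])}
```

View pics/w1.png

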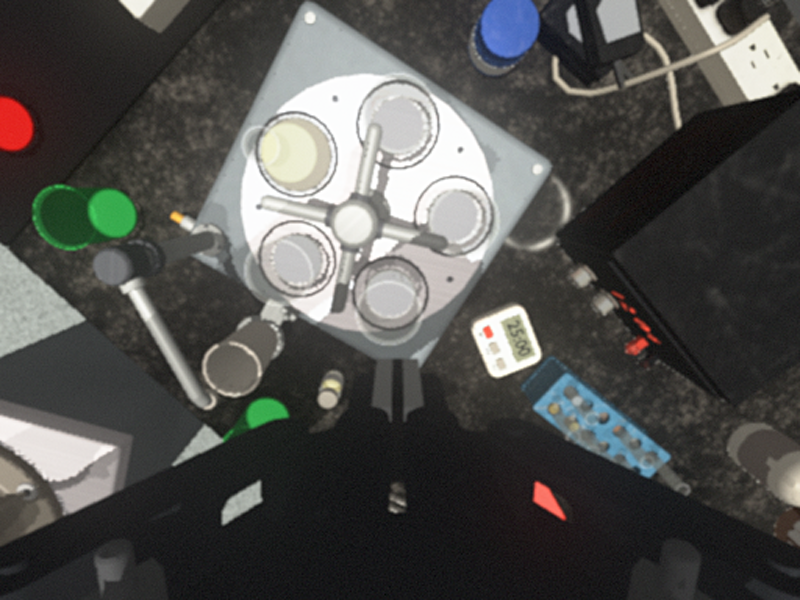

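The wrist view shows the hub at (355,222), the flask foot at about (297,153), and spokes ending at (375,128), (262,206), (340,308) and (445,243). The swivel is at (113,262), the spout end at (207,402), the waste cup rim at (233,362), and the pointer and bracket at about (278,310).

```bash
cat >> h.py <<'E'
K=camera_params("wrist")
def W(f,u,v,z,k=1.5625):
    w=np.load(f);d=K["mount"][:3,:3]@np.linalg.inv(K["camera_matrix"])@[u/k,v/k,1]
    o=w["pos"]+w["R"]@K["mount"][:3,3];d=w["R"]@d
    return (o+d*(z-o[2])/d[2])[:2]
def pol(p,c):
    v=p-c;return np.round([*p,np.hypot(*v),np.degrees(np.arctan2(v[1],v[0]))],4)
E
python3 - <<'E'
from h import *
f="pics/w1.npz";w=lambda u,v,z:W(f,u,v,z)
h=w(355,222,.177);print("hub",h)
for t in[(375,128),(262,206),(340,308),(445,243)]:print("spoke",pol(w(*t,.163),h))
for t in[(297,153),(398,123),(454,215),(390,293),(297,258)]:print("seat",pol(w(*t,.042),h))
s=w(113,262,.184);print("swivel",pol(s,h));print("spout",pol(w(207,402,.172),s),"cup",pol(w(233,362,.107),h))
print("corner",[pol(w(*t,.03),h) for t in[(310,17),(538,168)]])
E
python3 - <<'E'
import cv2
a=cv2.imread("pics/w1.png")[90:420,190:500]
cv2.imwrite("pics/w1c.png",cv2.resize(a,None,fx=1.8,fy=1.8,interpolation=cv2.INTER_CUBIC))
E
```

```text
hub [ 0.49375973 -0.35771517]
spoke [ 0.5506 -0.3525  0.0571  5.2154]
spoke [ 4.83900e-01 -2.97300e-01  6.12000e-02  9.92387e+01]
spoke [ 4.341000e-01 -3.633000e-01  6.000000e-02 -1.746416e+02]
spoke [ 4.97200e-01 -4.16600e-01  5.90000e-02 -8.66609e+01]
seat [ 0.5215 -0.2843  0.0785 69.2931]
seat [ 0.5716 -0.3608  0.0779 -2.2604]
seat [  0.513   -0.4325   0.0773 -75.5669]
seat [ 4.265000e-01 -3.992000e-01  7.900000e-02 -1.483108e+02]
seat [ 4.321000e-01 -3.073000e-01  7.960000e-02  1.407555e+02]
swivel [  0.4261  -0.2234   0.1504 116.7459]
spout [ 3.434000e-01 -2.940000e-01  1.088000e-01 -1.394948e+02] cup [  0.3456  -0.289    0.1633 155.1103]
corner [array([ 0.6296, -0.265 ,  0.1644, 34.3184]), array([  0.5752,  -0.4925,   0.1575, -58.8741])]
```

View pics/w1c.png

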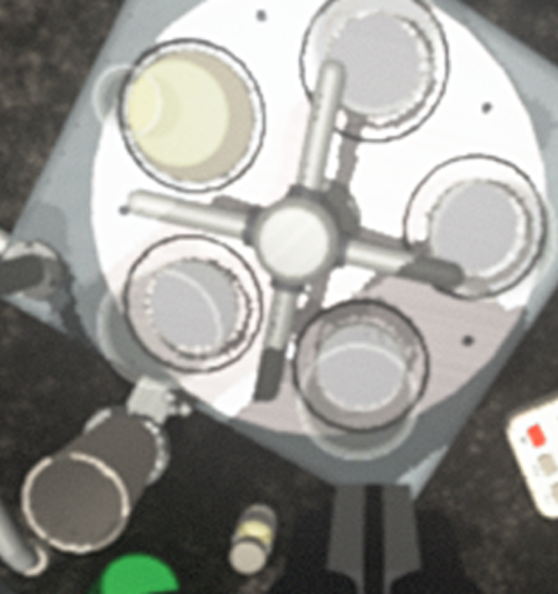

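```bash
python3 - <<'E'
from h import *
f="pics/w1.npz";h=np.array([.4932,-.3572])
for t in[(290,317),(280,315),(293,312),(274,311)]:
  for z in(.03,.045,.058):print(t,z,pol(W(f,*t,z),h))
w=np.load(f);o=w["pos"]+w["R"]@K["mount"][:3,3]
for a in(164,166,168):
  for r,z in((.12,.03),(.12,.058),(.078,.042)):
    p=np.r_[h+r*np.array([np.cos(np.radians(a)),np.sin(np.radians(a))]),z]
    c=K["mount"][:3,:3].T@(w["R"].T@(p-o));c=K["camera_matrix"]@c;print(a,r,z,c[:2]/c[2]*1.5625, "crop",(c[:2]/c[2]*1.5625-[190,90])*1.8)
import cv2
p=w["p"][160:230,130:240][:,:,::-1]
q=np.load("pics/scene0.npz")["p"][200:250,270:325][:,:,::-1];s=np.load("pics/side0.npz")["p"][205:260,200:255][:,:,::-1]
R=lambda i,k:cv2.resize(i,k,interpolation=cv2.INTER_CUBIC)
cv2.imwrite("pics/ptr.png",np.vstack([R(p,(800,300)),np.hstack([R(q,(400,300)),R(s,(400,300))])]))
E
```

```text
(290, 317) 0.03 [ 3.707000e-01 -3.134000e-01  1.301000e-01  1.603356e+02]
(290, 317) 0.045 [ 3.760000e-01 -3.156000e-01  1.244000e-01  1.604538e+02]
(290, 317) 0.058 [ 3.806000e-01 -3.175000e-01  1.194000e-01  1.605655e+02]
(280, 315) 0.03 [ 3.697000e-01 -3.036000e-01  1.346000e-01  1.565208e+02]
(280, 315) 0.045 [ 3.750000e-01 -3.061000e-01  1.287000e-01  1.565995e+02]
(280, 315) 0.058 [ 3.797000e-01 -3.082000e-01  1.236000e-01  1.566737e+02]
(293, 312) 0.03 [ 3.766000e-01 -3.150000e-01  1.240000e-01  1.600979e+02]
(293, 312) 0.045 [ 3.817000e-01 -3.171000e-01  1.185000e-01  1.602195e+02]
(293, 312) 0.058 [ 3.861000e-01 -3.189000e-01  1.138000e-01  1.603345e+02]
(274, 311) 0.03 [ 3.719000e-01 -2.970000e-01  1.354000e-01  1.535953e+02]
(274, 311) 0.045 [ 3.772000e-01 -2.997000e-01  1.295000e-01  1.536462e+02]
(274, 311) 0.058 [ 3.817000e-01 -3.021000e-01  1.244000e-01  1.536942e+02]
164 0.12 0.03 [302.35306852 313.54760455] crop [202.23552334 402.38568819]
164 0.12 0.058 [296.26872641 321.82680007] crop [191.28370754 417.28824013]
164 0.078 0.042 [322.65682024 281.15395404] crop [238.78227644 344.07711726]
166 0.12 0.03 [306.06085326 315.76244479] crop [208.90953588 406.37240062]
166 0.12 0.058 [300.22185278 324.17185494] crop [198.39933501 421.50933889]
166 0.078 0.042 [325.16605027 282.69195686] crop [243.29889048 346.84552235]
168 0.12 0.03 [309.83088115 317.85030806] crop [215.69558606 410.13055451]
168 0.12 0.058 [304.24009829 326.38211963] crop [205.63217691 425.48781533]
168 0.078 0.042 [327.7206959  284.14292807] crop [247.89725261 349.45727053]
```

View pics/ptr.png

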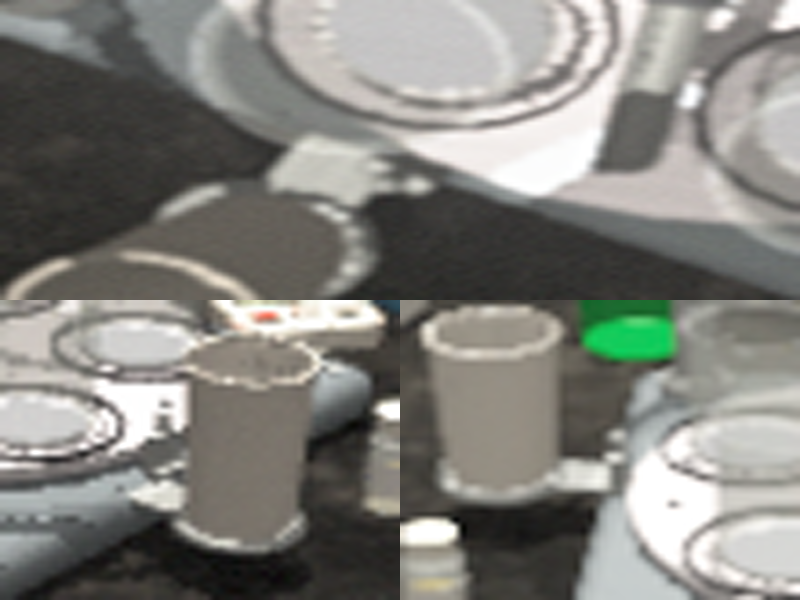

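```bash
python3 - <<'E'
from h import *
h=np.array([.4932,-.3572])
for z in(.03,.045,.058):
  print(z,"side",pol(ray("side",229.2,230.1,z),h),pol(ray("side",230.5,236,z),h),"scene",pol(ray("scene",292.7,218.3,z),h),pol(ray("scene",292.7,224,z),h))
def proj(n,p):
    c=P[n];q=c["camera_matrix"]@(c["orientation"].T@(p-c["xyz"]));return q[:2]/q[2]
for a in(160,163,166,169):
  for z in(.03,.058):
    p=np.r_[h+.12*np.array([np.cos(np.radians(a)),np.sin(np.radians(a))]),z]
    s=proj("scene",p);t=proj("side",p);print(a,z,s,"tile",(s-[270,200])*[400/55,6]+[0,300],t,"tile",(t-[200,205])*[400/55,300/55]+[400,300])
E
```

```text
0.03 side [  0.3812  -0.2693   0.1423 141.8614] [ 3.809000e-01 -3.002000e-01  1.260000e-01  1.530718e+02] scene [ 3.979000e-01 -3.605000e-01  9.540000e-02 -1.780271e+02] [ 3.84800e-01 -3.29400e-01  1.11900e-01  1.65624e+02]
0.045 side [ 3.786000e-01 -2.940000e-01  1.309000e-01  1.511119e+02] [ 3.783000e-01 -3.240000e-01  1.196000e-01  1.638852e+02] scene [ 3.875000e-01 -3.341000e-01  1.082000e-01  1.676909e+02] [ 3.748000e-01 -3.039000e-01  1.298000e-01  1.557794e+02]
0.058 side [ 3.763000e-01 -3.154000e-01  1.241000e-01  1.603033e+02] [ 3.760000e-01 -3.447000e-01  1.179000e-01  1.738903e+02] scene [ 3.785000e-01 -3.113000e-01  1.235000e-01  1.581873e+02] [ 3.661000e-01 -2.819000e-01  1.477000e-01  1.493342e+02]
160 0.03 [292.28848432 226.42564591] tile [162.09806779 458.55387546] [231.10012191 239.19510988] tile [626.18270478 486.51878114]
160 0.058 [292.7376618 217.3970956] tile [165.36481306 404.38257362] [230.80238138 230.10645153] tile [624.01731914 436.94428105]
163 0.03 [293.80185248 225.65951924] tile [173.1043817  453.95711545] [230.64019504 240.47637378] tile [622.83778209 493.50749334]
163 0.058 [294.26570279 216.65545534] tile [176.47783851 399.93273205] [230.33522592 231.3525683 ] tile [620.61982485 443.74128162]
166 0.03 [295.2121105  224.85775675] tile [183.36080365 449.14654052] [230.29913897 241.77961668] tile [620.35737432 500.61609097]
166 0.058 [295.68932814 215.87936604] tile [186.83147741 395.27619623] [229.98829597 232.62019453] tile [618.09669796 450.6556065 ]
169 0.03 [296.51578584 224.02339252] tile [192.8420788  444.14035511] [230.0798637  243.10172118] tile [618.76264508 507.82757005]
169 0.058 [297.00504036 215.07177275] tile [196.40029351 390.43063647] [229.76456448 233.90630566] tile [616.46955983 457.67075815]
```

The pointer shows in all three views at about 160° around the axis, and the swivel and spout geometry gives about 158–160° as well. So the turn is about +91.5°. I'll push the spoke at −84° from its clockwise side.

```bash
python3 -m crank '[[[0.85,0.76,0],[0,0,9]],[[0,0,2],[0,0,9]],[[0,0,3],[0,0,9]],[[0,0,3],[0,0,9]],[[0,0,2],[0,0,9.6]]]'; python3 -m crank '[[[0,0,0],[0,0,0]]]'
```

```text
time_s: 2.02
ee_pos: [0.4678, -0.402, 0.393]
tool_rot: [[0.877, -0.48, -0.002], [-0.48, -0.877, 0.0], [-0.002, 0.001, -1.0]]
wrist_force: [-0.1, 0.3, 0.2]
width: 0.002
finger_force: 0.0
time_s: 2.15
ee_pos: [0.4681, -0.4015, 0.393]
tool_rot: [[0.881, -0.473, -0.004], [-0.473, -0.881, 0.001], [-0.004, 0.001, -1.0]]
wrist_force: [-0.4, 0.2, -0.1]
width: -0.002
finger_force: 0.0
```

```bash
python3 -m crank '[[[0,0,2],[0,0,0]],[[0,0,2],[0,0,0]],[[0,0,1.5],[0,0,0]],[[0,0,1.2],[0,0,0]],[[0,0,0],[0,0,0]]]'; python3 - <<'E'
from cell import *
import cv2,numpy as np
s=sense();p,d=camera("wrist")
np.savez("pics/w2.npz",p=p,d=d,pos=s["ee_pos"],R=s["tool_rot"])
cv2.imwrite("pics/w2.png",cv2.resize(p[:,:,::-1],(800,600),interpolation=cv2.INTER_CUBIC))
E
```

```text
time_s: 2.78
ee_pos: [0.4695, -0.4005, 0.3272]
tool_rot: [[0.882, -0.472, -0.001], [-0.472, -0.882, 0.001], [-0.001, -0.0, -1.0]]
wrist_force: [-0.2, -0.4, 0.3]
width: -0.001
finger_force: 0.0
```

View pics/w2.png

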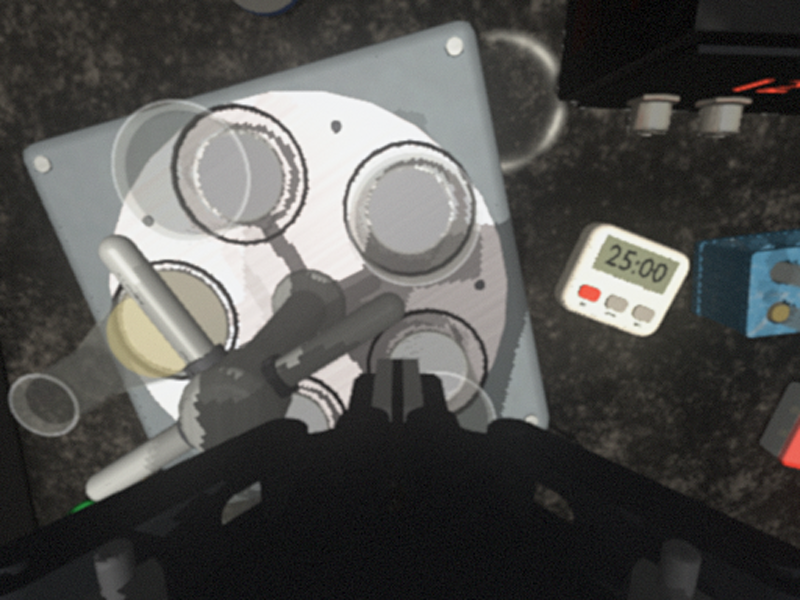

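```bash
python3 - <<'E'
from h import *
f="pics/w2.npz";h=np.array([.4932,-.3572])
w=np.load(f)
for n,t in dict(hub=(228,402,.177),spoke=(392,308,.163),spoke2=(112,250,.163),spoke3=(100,487,.163),tip=(397,362,.154),tipL=(378,362,.154),tipR=(417,362,.154),mouth=(44,404,.144)).items():print(n,pol(W(f,*t),h))
print(pol(w["pos"][:2],h))
for t in[(240,174),(410,209),(173,320),(428,362)]:print("seat",pol(W(f,*t,.042),h))
E
```

```text
hub [ 4.97000e-01 -3.62300e-01  6.40000e-03 -5.34885e+01]
spoke [ 4.96100e-01 -4.14500e-01  5.74000e-02 -8.70759e+01]
spoke2 [ 0.5497 -0.3512  0.0568  6.0429]
spoke3 [ 4.87500e-01 -2.98900e-01  5.85000e-02  9.55716e+01]
tip [ 4.770000e-01 -4.060000e-01  5.140000e-02 -1.084286e+02]
tipL [ 4.79900e-01 -4.00400e-01  4.52000e-02 -1.07089e+02]
tipR [ 4.738000e-01 -4.118000e-01  5.790000e-02 -1.095296e+02]
mouth [ 0.5194 -0.2834  0.0783 70.4553]
[ 4.695000e-01 -4.005000e-01  4.940000e-02 -1.186622e+02]
seat [ 0.5708 -0.3616  0.0777 -3.2269]
seat [  0.5121  -0.4328   0.0779 -75.9705]
seat [ 0.521  -0.283   0.0793 69.4739]
seat [ 4.285000e-01 -4.010000e-01  7.810000e-02 -1.459202e+02]
```

```bash
python3 -m crank '[[[0.3,0,0],[0,0,-8]],[[0.3,0,0],[0,0,-8]],[[0.25,0,0],[0,0,-8]],[[0,0,0],[0,0,-9]],[[0,0,0],[0,0,0]]]'; python3 - <<'E'
from cell import *
import numpy as np
s=sense();R=s["tool_rot"];r=R.T@(s["ee_pos"]-[.4932,-.3572,.336]);print("rel axis in tool mm",r*1e3,s["wrist_force"],s["q"])
E
```

```text
time_s: 3.45
ee_pos: [0.4778, -0.4038, 0.3286]
tool_rot: [[0.997, 0.082, 0.001], [0.082, -0.997, -0.001], [0.001, 0.001, -1.0]]
wrist_force: [0.3, -0.5, 0.1]
width: -0.0
finger_force: 0.0
rel axis in tool mm [-19.15959344  45.13219813   7.42389615] [ 0.26426106 -0.50379056  0.06560777] [ 0.69303473  0.47715086 -0.12195362  1.7437121   0.06994036  0.92345862
 -0.94579926]
```

```bash
python3 -m crank '[[[0,0,0.35],[0,0,0]],[[0.1,0,0],[0,0,0]],[[0.1,0.02,0],[0,0,-1]],[[0.16,0.06,0],[0,0,-2]],[[0.2,0.07,0],[0,0,-2.5]]]'; python3 -m crank '[[[0.24,0.08,0],[0,0,-3]],[[0.24,0.08,0],[0,0,-3]],[[0.24,0.08,0],[0,0,-3]],[[0.24,0.08,0],[0,0,-3]],[[0.24,0.08,0],[0,0,-3]]]'; python3 - <<'E'
from cell import *
import numpy as np
s=sense();R=s["tool_rot"];r=R.T@(s["ee_pos"]-[.4932,-.3572,.336]);print("rel axis in tool mm",r*1e3,np.degrees(np.arctan2(R[1,0],R[0,0])))
E
```

```text
time_s: 4.08
ee_pos: [0.4831, -0.4043, 0.3241]
tool_rot: [[0.983, 0.181, -0.001], [0.181, -0.983, 0.0], [-0.001, -0.001, -1.0]]
wrist_force: [-3.0, 0.3, 1.0]
width: 0.003
finger_force: 1.3
time_s: 4.7
ee_pos: [0.4958, -0.405, 0.3241]
tool_rot: [[0.903, 0.43, -0.001], [0.43, -0.903, 0.0], [-0.001, -0.0, -1.0]]
wrist_force: [-3.2, 0.2, 1.4]
width: 0.003
finger_force: 1.3
rel axis in tool mm [-18.18124966  44.29949875  11.8923808 ] 25.46540977929603
```

```bash
for i in 1; do python3 -m crank '[[[0.275,0.1,0],[0,0,-3.5]],[[0.275,0.1,0],[0,0,-3.5]],[[0.275,0.1,0],[0,0,-3.5]],[[0.275,0.1,0],[0,0,-3.5]],[[0.275,0.1,0],[0,0,-3.5]]]'; python3 -m crank '[[[0.275,0.1,0],[0,0,-3.5]],[[0.275,0.1,0],[0,0,-3.5]],[[0.275,0.1,0],[0,0,-3.5]],[[0.275,0.1,0],[0,0,-3.5]],[[0.275,0.1,0],[0,0,-3.5]]]'; done; python3 - <<'E'
from cell import *
import numpy as np
s=sense();R=s["tool_rot"];r=R.T@(s["ee_pos"]-[.4932,-.3572,.336]);print("rel axis in tool mm",r*1e3,np.degrees(np.arctan2(R[1,0],R[0,0])))
E
```

```text
time_s: 5.32
ee_pos: [0.5099, -0.4021, 0.3241]
tool_rot: [[0.732, 0.682, -0.001], [0.682, -0.732, -0.0], [-0.001, -0.0, -1.0]]
wrist_force: [-3.7, -0.3, 1.1]
width: -0.001
finger_force: 1.3
time_s: 5.95
ee_pos: [0.5226, -0.3952, 0.3241]
tool_rot: [[0.493, 0.87, -0.001], [0.87, -0.493, -0.001], [-0.001, -0.0, -1.0]]
wrist_force: [-2.4, -1.3, 0.4]
width: -0.001
finger_force: 1.3
rel axis in tool mm [-18.54363242  44.30468376  11.87522967] 60.44894999779654
```

```bash
python3 -m crank '[[[0.275,0.1,0],[0,0,-3.5]],[[0.275,0.1,0],[0,0,-3.5]],[[0.275,0.1,0],[0,0,-3.5]],[[0.275,0.1,0],[0,0,-3.5]],[[0.275,0.1,0],[0,0,-3.5]]]';  python3 -m crank '[[[0.2,0.07,0],[0,0,-2.5]],[[0.12,0.04,0],[0,0,-1.5]],[[0.08,0.03,0],[0,0,-1]],[[0,0,0],[0,0,0]],[[0,0,0],[0,0,0]]]';  python3 - <<'E'
from cell import *
import cv2,numpy as np
s=sense();R=s["tool_rot"];r=R.T@(s["ee_pos"]-[.4932,-.3572,.336]);print("rel axis in tool mm",r*1e3,np.degrees(np.arctan2(R[1,0],R[0,0])))
p,d=camera("wrist");np.savez("pics/w3.npz",p=p,d=d,pos=s["ee_pos"],R=s["tool_rot"])
cv2.imwrite("pics/w3.png",cv2.resize(p[:,:,::-1],(800,600),interpolation=cv2.INTER_CUBIC))
E
```

```text
time_s: 6.58
ee_pos: [0.5327, -0.3848, 0.3243]
tool_rot: [[0.209, 0.978, 0.001], [0.978, -0.209, -0.002], [-0.001, 0.001, -1.0]]
wrist_force: [-1.1, -3.1, -0.4]
width: -0.003
finger_force: 1.4
time_s: 7.2
ee_pos: [0.5351, -0.3798, 0.3244]
tool_rot: [[0.125, 0.992, 0.001], [0.992, -0.125, 0.0], [0.0, 0.001, -1.0]]
wrist_force: [0.3, -0.9, -0.6]
width: 0.001
finger_force: 0.7
rel axis in tool mm [-17.21523934  44.44307899  11.65684386] 82.80191105747286
```

View pics/w3.png

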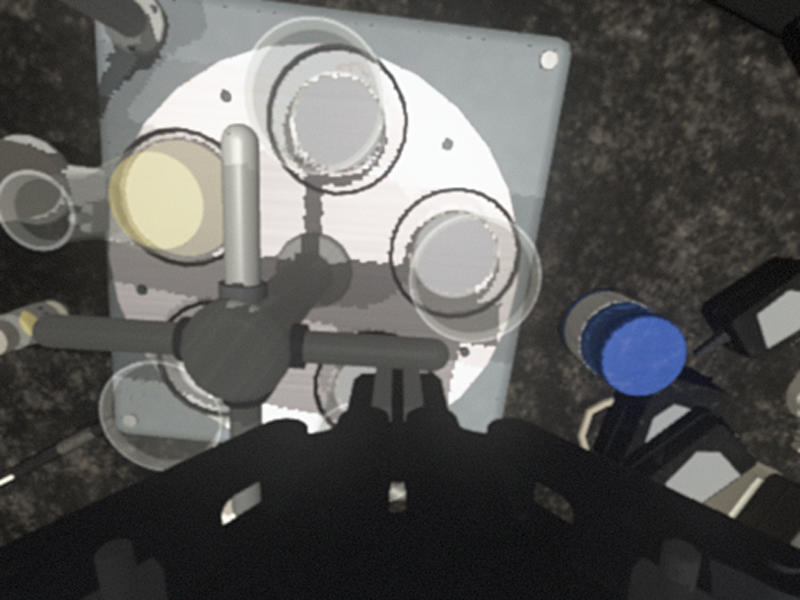

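The flask foot is now at about (175,197) with its mouth at (36,210), near the front edge at left. The finger touches the spoke near (400,365), and all the glass stands upright.

```bash
python3 - <<'E'
from h import *
f="pics/w3.npz";h=np.array([.4932,-.3572])
for n,t in dict(hub=(235,341,.177),s1=(240,130,.163),s2=(38,332,.163),s3=(446,353,.163),mouth=(36,210,.144),flaskseat=(176,197,.042),sB=(337,118,.042),sC=(455,252,.042),bracket=(85,185,.03),screw=(549,60,.03),screw2=(128,422,.03)).items():print(n,pol(W(f,*t),h))
E
```

```text
hub [ 4.95800e-01 -3.51400e-01  6.30000e-03  6.59382e+01]
s1 [ 5.04000e-01 -2.97700e-01  6.04000e-02  7.96933e+01]
s2 [ 4.324000e-01 -3.456000e-01  6.190000e-02  1.691783e+02]
s3 [ 0.5522 -0.3673  0.0599 -9.706 ]
mouth [ 4.288000e-01 -3.103000e-01  7.970000e-02  1.439553e+02]
flaskseat [ 4.2610e-01 -3.0860e-01  8.2900e-02  1.4407e+02]
sB [ 0.5174 -0.2805  0.0804 72.5102]
sC [ 0.5708 -0.3563  0.0776  0.6421]
bracket [ 3.720000e-01 -2.956000e-01  1.359000e-01  1.530498e+02]
screw [ 0.6297 -0.2647  0.1649 34.118 ]
screw2 [   0.3556   -0.4405    0.1608 -148.8118]
```

```bash
python3 -m crank '[[[0.12,0.04,0],[0,0,-1.5]],[[0.2,0.07,0],[0,0,-2.5]],[[0.24,0.08,0],[0,0,-3]],[[0.24,0.08,0],[0,0,-3]],[[0.16,0.06,0],[0,0,-2]]]';  python3 -m crank '[[[0.12,0.04,0],[0,0,-1.5]],[[0.08,0.03,0],[0,0,-1]],[[0,0,0],[0,0,0]],[[0,0,0],[0,0,0]]]';  python3 - <<'E'
from cell import *
import cv2,numpy as np
s=sense();R=s["tool_rot"];r=R.T@(s["ee_pos"]-[.4932,-.3572,.336]);print("rel axis in tool mm",r*1e3,np.degrees(np.arctan2(R[1,0],R[0,0])))
p,d=camera("wrist");np.savez("pics/w4.npz",p=p,d=d,pos=s["ee_pos"],R=s["tool_rot"])
cv2.imwrite("pics/w4.png",cv2.resize(p[:,:,::-1],(800,600),interpolation=cv2.INTER_CUBIC))
E
```

```text
time_s: 7.88
ee_pos: [0.539, -0.3703, 0.3244]
tool_rot: [[-0.087, 0.996, 0.001], [0.996, 0.087, -0.0], [-0.0, 0.001, -1.0]]
wrist_force: [1.7, -2.7, 0.2]
width: 0.001
finger_force: 1.3
time_s: 8.38
ee_pos: [0.539, -0.3683, 0.3241]
tool_rot: [[-0.127, 0.992, -0.001], [0.992, 0.127, 0.0], [0.001, -0.001, -1.0]]
wrist_force: [0.5, -0.5, 0.4]
width: 0.002
finger_force: 0.6
rel axis in tool mm [-16.86296934  43.9842841   11.8810205 ] 97.29752048700082
```

View pics/w4.png

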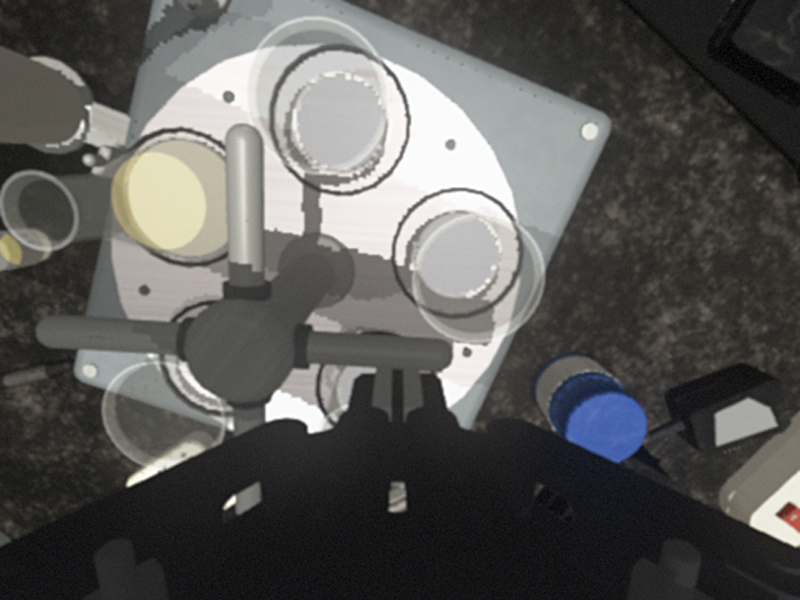

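The pointer's tip is at (90,158), just behind the flask at (180,197). The flask seat is nearly in line with it, and everything is upright.

```bash
python3 - <<'E'
from h import *
f="pics/w4.npz";h=np.array([.4932,-.3572])
for n,t in dict(s1=(241,132,.163),s2=(44,331,.163),s3=(451,353,.163),mouth=(39,211,.144),flaskseat=(181,197,.042),sB=(340,118,.042),sC=(457,252,.042),ptip=(90,159,.058),pt2=(92,154,.058),pbase=(104,150,.03),sw1=(590,131,.03),sw2=(90,371,.03)).items():print(n,pol(W(f,*t),h))
import cv2
p=np.load(f)["p"][70:180,0:160][:,:,::-1]
cv2.imwrite("pics/w4c.png",cv2.resize(p,(800,550),interpolation=cv2.INTER_CUBIC))
E
```

```text
s1 [ 4.88100e-01 -2.97200e-01  6.02000e-02  9.48926e+01]
s2 [ 4.323000e-01 -3.603000e-01  6.100000e-02 -1.770551e+02]
s3 [ 0.5532 -0.3517  0.0603  5.2548]
mouth [ 4.190000e-01 -3.279000e-01  7.980000e-02  1.584379e+02]
flaskseat [ 4.175000e-01 -3.263000e-01  8.170000e-02  1.577856e+02]
sB [ 4.9770e-01 -2.7640e-01  8.0900e-02  8.6797e+01]
sC [ 0.5679 -0.3365  0.0776 15.4929]
ptip [ 3.806000e-01 -3.125000e-01  1.212000e-01  1.583382e+02]
pt2 [ 3.81600e-01 -3.10000e-01  1.21100e-01  1.57063e+02]
pbase [ 3.704000e-01 -3.076000e-01  1.325000e-01  1.580219e+02]
sw1 [ 0.6301 -0.2644  0.1654 34.1393]
sw2 [   0.3572   -0.4396    0.159  -148.7762]
```

View pics/w4c.png

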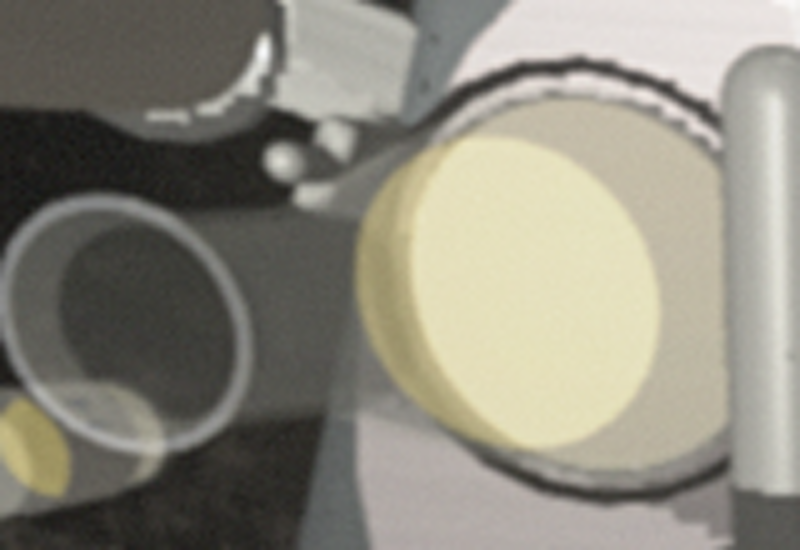

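```bash
python3 - <<'E'
from h import *
h=np.array([.4932,-.3572])
for z in(.03,.04,.05,.058,.065):
  print(z,"w1",pol(W("pics/w1.npz",189.1,203.1,z,1),h),"w4 ball",pol(W("pics/w4.npz",56.6,102,z,1),h),"w4 other",pol(W("pics/w4.npz",67,97,z,1),h),"plate",pol(W("pics/w4.npz",63.5,108.5,z,1),h))
import cv2
w=lambda f,y,x:np.load(f)["p"][y:y+50,x:x+66][:,:,::-1]
R=lambda i:cv2.resize(i,(400,300),interpolation=cv2.INTER_LANCZOS4)
cv2.imwrite("pics/t.png",np.vstack([np.hstack([R(w("pics/w1.npz",180,155)),R(w("pics/w3.npz",95,20))]),np.hstack([R(w("pics/w4.npz",75,35)),R(np.load("pics/side0.npz")["p"][215:253,205:255][:,:,::-1])])]))
E
```

```text
0.03 w1 [ 3.704000e-01 -3.174000e-01  1.291000e-01  1.620485e+02] w4 ball [ 3.617000e-01 -3.136000e-01  1.385000e-01  1.616649e+02] w4 other [ 3.707000e-01 -3.084000e-01  1.319000e-01  1.582761e+02] plate [ 3.674000e-01 -3.183000e-01  1.317000e-01  1.628071e+02]
0.04 w1 [ 3.739000e-01 -3.187000e-01  1.253000e-01  1.621345e+02] w4 ball [ 3.682000e-01 -3.133000e-01  1.325000e-01  1.606561e+02] w4 other [ 3.768000e-01 -3.083000e-01  1.263000e-01  1.571993e+02] plate [ 3.736000e-01 -3.178000e-01  1.259000e-01  1.617526e+02]
0.05 w1 [ 3.774000e-01 -3.201000e-01  1.216000e-01  1.622257e+02] w4 ball [ 3.746000e-01 -3.130000e-01  1.265000e-01  1.595519e+02] w4 other [ 3.829000e-01 -3.082000e-01  1.207000e-01  1.560229e+02] plate [ 3.799000e-01 -3.173000e-01  1.202000e-01  1.605968e+02]
0.058 w1 [ 3.802000e-01 -3.211000e-01  1.186000e-01  1.623029e+02] w4 ball [ 3.798000e-01 -3.127000e-01  1.218000e-01  1.585911e+02] w4 other [ 3.878000e-01 -3.081000e-01  1.163000e-01  1.550011e+02] plate [ 3.849000e-01 -3.169000e-01  1.156000e-01  1.595898e+02]
0.065 w1 [ 3.826000e-01 -3.221000e-01  1.160000e-01  1.623736e+02] w4 ball [ 3.843000e-01 -3.125000e-01  1.177000e-01  1.576872e+02] w4 other [ 3.921000e-01 -3.080000e-01  1.125000e-01  1.540416e+02] plate [ 3.892000e-01 -3.165000e-01  1.117000e-01  1.586416e+02]
```

View pics/t.png

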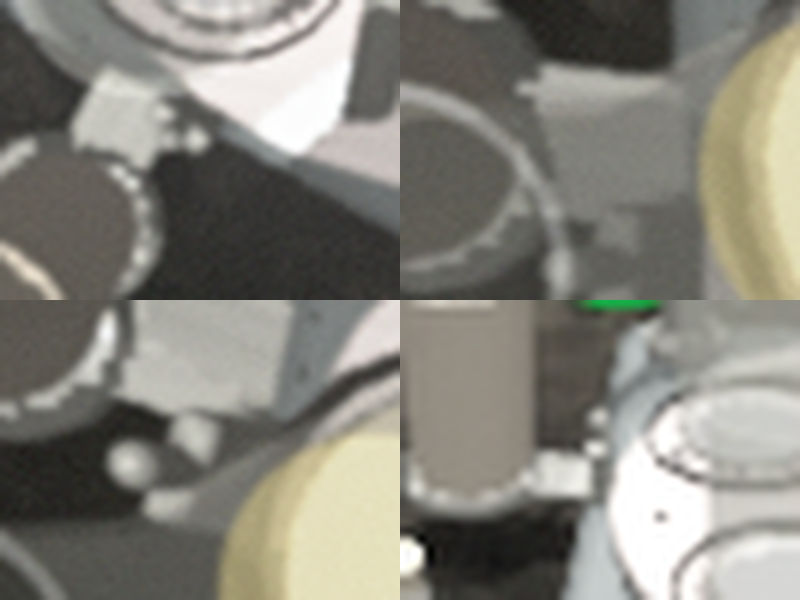

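```bash
cat >> h.py <<'E'
def rw(f,u,v):
    a=W(f,u,v,0,1);b=W(f,u,v,.1,1);return np.r_[a,0],np.r_[b-a,.1]
def rc(n,u,v):
    a=ray(n,u,v,0);b=ray(n,u,v,.1);return np.r_[a,0],np.r_[b-a,.1]
def tri(L):
    M=0;q=0
    for o,d in L:
        d=d/np.linalg.norm(d);m=np.eye(3)-np.outer(d,d);M=M+m;q=q+m@o
    x=np.linalg.solve(M,q);return x,[round(1e3*np.linalg.norm(np.cross(x-o,d/np.linalg.norm(d))),1) for o,d in L]
E
python3 - <<'E'
from h import *
h=np.array([.4932,-.3572])
b1=rw("pics/w1.npz",187.5,203.3);b4=rw("pics/w4.npz",56.8,102);o1=rw("pics/w1.npz",182.2,199.2);o4=rw("pics/w4.npz",67.2,97.8)
u=rc("side",229.75,229.9);l=rc("side",229.75,233.1)
for n,L in dict(bb=[b1,b4],bbu=[b1,b4,u],bbl=[b1,b4,l],oo=[o1,o4],oou=[o1,o4,u],ool=[o1,o4,l],b1o4=[b1,o4]).items():
    x,e=tri(L);print(n,x.round(4),e,pol(x[:2],h))
E
```

```text
bb [ 0.3732 -0.3151  0.0451] [np.float64(2.4), np.float64(2.4)] [ 3.732000e-01 -3.151000e-01  1.271000e-01  1.606724e+02]
bbu [ 0.3786 -0.3155  0.0571] [np.float64(3.4), np.float64(2.8), np.float64(1.4)] [ 3.786000e-01 -3.155000e-01  1.220000e-01  1.599962e+02]
bbl [ 0.3762 -0.3156  0.0495] [np.float64(2.2), np.float64(3.0), np.float64(1.4)] [ 3.762000e-01 -3.156000e-01  1.242000e-01  1.604277e+02]
oo [ 0.3778 -0.3083  0.0422] [np.float64(0.7), np.float64(0.7)] [ 3.77800e-01 -3.08300e-01  1.25300e-01  1.57035e+02]
oou [ 0.3809 -0.3084  0.052 ] [np.float64(0.9), np.float64(2.9), np.float64(3.0)] [ 3.809000e-01 -3.084000e-01  1.224000e-01  1.565167e+02]
ool [ 0.3785 -0.3084  0.0441] [np.float64(0.5), np.float64(0.9), np.float64(0.4)] [ 3.785000e-01 -3.084000e-01  1.246000e-01  1.569352e+02]
b1o4 [ 0.3624 -0.311   0.0138] [np.float64(2.2), np.float64(2.2)] [ 3.62400e-01 -3.11000e-01  1.38700e-01  1.60564e+02]
```

```bash
python3 -m crank '[[[0.06,0.02,0],[0,0,-0.7]],[[0.04,0.01,0],[0,0,-0.5]],[[0,0,0],[0,0,0]],[[0,0,0],[0,0,0]]]';python3 -m crank '[[[-0.4,0,0],[0,0,0]],[[-0.6,0,-0.5],[0,0,0]],[[0,0,-2],[0,0,0]],[[0,0,-3],[0,0,0]],[[0,0,-4],[0,0,0]]]'; python3 -m crank '[[[0,0,-4],[0,0,0]],[[0,0,-3],[0,0,0]],[[0,0,0],[0,0,0]],[[0,0,0],[0,0,0]]]'; python3 - <<'E'
from cell import *
import cv2,numpy as np
from h import *
s=sense();print(s["q"])
p,d=camera("wrist");np.savez("pics/w5.npz",p=p,d=d,pos=s["ee_pos"],R=s["tool_rot"])
h=np.array([.4932,-.3572])
g=cv2.cvtColor(p,cv2.COLOR_RGB2HSV)
m=((g[...,0]>18)&(g[...,0]<36)&(g[...,1]>45)&(g[...,2]>120)).astype(np.uint8)
n,l,st,c=cv2.connectedComponentsWithStats(m)
for i in range(1,n):
    if st[i,4]>40:print(st[i],c[i].round(1),pol(W("pics/w5.npz",*c[i],.045,1),h))
o=s["ee_pos"]+s["tool_rot"]@K["mount"][:3,3]
def px(p3):
    q=K["camera_matrix"]@(K["mount"][:3,:3].T@(s["tool_rot"].T@(np.array(p3)-o)));return (q[:2]/q[2]).round(1)
for a in(158,160,162):
    e=np.array([np.cos(np.radians(a)),np.sin(np.radians(a))]);print(a,"seat",px([*(h+.078*e),.042]),"mouth",px([*(h+.078*e),.144]),"ptr",px([*(h+.122*e),.057]))
for t in[(.426,-.2234,.184)]:print("swivel",px(t))
x,y=(px([*(h+.078*np.array([-.94,.342])),.144])).astype(int)
g=cv2.createCLAHE(3).apply(cv2.cvtColor(p,cv2.COLOR_RGB2GRAY))
C=cv2.HoughCircles(cv2.medianBlur(g,3),cv2.HOUGH_GRADIENT,1,15,param1=80,param2=22,minRadius=8,maxRadius=50)
if C is not None:print(C[0][:25].round(1))
E
```

```text
time_s: 8.93
ee_pos: [0.5392, -0.3675, 0.3241]
tool_rot: [[-0.148, 0.989, -0.0], [0.989, 0.148, 0.0], [0.0, -0.0, -1.0]]
wrist_force: [0.9, -2.2, 1.0]
width: 0.0
finger_force: 1.0
time_s: 9.55
ee_pos: [0.5407, -0.3771, 0.4209]
tool_rot: [[-0.148, 0.989, -0.0], [0.989, 0.148, 0.001], [0.001, -0.0, -1.0]]
wrist_force: [0.1, -0.5, 0.2]
width: -0.002
finger_force: 0.0
time_s: 10.05
ee_pos: [0.5406, -0.3771, 0.4894]
tool_rot: [[-0.148, 0.989, -0.0], [0.989, 0.148, 0.0], [0.0, -0.0, -1.0]]
wrist_force: [0.4, 0.7, -1.0]
width: -0.002
finger_force: 0.0
[ 0.88741999  0.44202465 -0.53356585  1.46284362  0.22784392  1.29886235
  0.4834118 ]
[148 104   5  21  66] [150.  115.2] [ 3.907000e-01 -3.316000e-01  1.057000e-01  1.659533e+02]
[ 93 128  10  14 100] [ 98.  134.3] [ 3.212000e-01 -3.677000e-01  1.723000e-01 -1.764965e+02]
[150 237  29  19  77] [164.8 244.3] [   0.4241   -0.5184    0.1754 -113.1967]
158 seat [173.  115.9] mouth [146.5 115.2] ptr [139.5  98. ]
160 seat [172.1 117.7] mouth [145.4 117.6] ptr [138.2 101. ]
162 seat [171.3 119.5] mouth [144.4 120. ] ptr [136.9 104. ]
swivel [142.4 -16.8]
[[ 73.5 260.5  49.4]
 [ 58.5 268.5  49.4]
 [ 79.5 195.5  49.4]
 [115.5 241.5  49.4]
 [401.5 201.5  49.4]
 [ 90.5  92.5  49.4]
 [331.5 225.5  48.3]
 [398.5  87.5  49.4]
 [102.5 227.5  41.6]
 [ 54.5 120.5  49.4]
 [359.5 152.5  42.7]
 [138.5 176.5  49.4]
 [333.5 176.5  49.4]
 [424.5 140.5  49.4]
 [401.5 230.5  42.7]
 [ 46.5 277.5  45. ]
 [154.5 195.5  49.4]
 [ 68.5 178.5  40.5]
 [395.5 183.5  40.5]
 [377.5 203.5  40.5]
 [335.5  98.5  49.4]
 [ 99.5 249.5  49.4]
 [309.5 197.5  49.4]
 [404.5 109.5  47.2]
 [116.5 189.5  45. ]]
```

```bash
python3 - <<'E'
import cv2,numpy as np
from h import *
f="pics/w5.npz";h=np.array([.4932,-.3572])
p=np.load(f)["p"].astype(int);rb=(p[...,0]-p[...,2])
w=np.zeros_like(rb,np.uint8);w[85:155,125:215]=(rb[85:155,125:215]>22)
n,l,st,c=cv2.connectedComponentsWithStats(w)
for i in range(1,n):
    if st[i,4]>30:print(st[i],c[i].round(1),[pol(W(f,*c[i],z,1),h) for z in(.045,.06)])
print(p[90:110,122:158].mean(2).astype(int)//10)
E
```

```text
[ 148   94   46   44 1566] [170.5 115.4] [array([ 4.184000e-01, -3.277000e-01,  8.040000e-02,  1.584943e+02]), array([ 4.225000e-01, -3.272000e-01,  7.680000e-02,  1.570314e+02])]
[[ 9  9  9 11 13 16 18 20 17 13 13 17 20 21 20 20 20 20 20 20 21 21 21 21
  22 21 18 14 13 14 14 14 14 16 20 23]
 [10 12 13 15 16 15 13 13 12 13 14 17 20 21 20 20 20 20 20 20 20 21 21 21
  21 21 17 13 13 14 15 15 15 16 19 18]
 [12 13 16 17 15 12 10  9  9  9 10 15 18 18 19 20 20 21 21 20 21 20 20 20
  20 19 16 13 14 15 14 15 15 15 14 10]
 [11 11 12 12 11 10 10  9  7  5  5  8 10 11 15 18 19 20 20 20 20 19 18 16
  16 16 14 13 14 14 14 14 12  9  8 11]
 [10  9 10  9  9  9  8  7  5  4  4  4  4  5  8 11 15 18 19 20 19 19 17 14
  12 11 11 12 14 15 14 11  8  7 10 16]
 [ 9  9  9  8  8  6  5  4  4  4  4  4  4  4  4  5  8 11 14 17 19 21 20 16
  11  8  9 10 12 13 12  8  8 13 16 18]
 [ 7  7  6  5  5  4  4  4  4  4  4  4  4  4  4  5  7  8  9 14 18 22 22 18
  11  7  8  9  9  9  8  8 13 19 20 18]
 [ 5  4  4  4  3  4  4  4  4  4  4  4  4  4  5 10 13 13 11 12 16 20 21 16
  10  8  8  8  7  7  9 14 19 20 18 16]
 [ 3  3  4  4  4
[... 640 characters left out ...]
18 20 21 22 22 22 22]
 [ 4  4  4  4  4  4  4  4  4  4  4  4  4  5  6  9 15 20 23 21 18 15 15 14
  13 11 12 16 18 19 21 21 22 21 22 22]
 [ 3  4  4  4  4  4  4  4  4  4  4  4  5  8 10 11 13 15 16 16 13 12 13 14
  14 14 15 16 18 19 21 21 21 21 21 22]
 [ 4  4  4  4  4  4  4  4  4  4  4  5  8 11 12 11 10 10 10  9 10 11 12 12
  12 12 14 17 18 20 21 21 21 21 21 21]
 [ 4  4  4  4  4  4  4  4  4  4  4  7 11 12 11 10  9  8  8  7  8 10 11 10
   9 10 13 17 20 21 21 21 21 21 21 21]
 [ 4  4  4  4  5  4  4  4  4  4  6  9 11 11 10  9  8  8  7  7  8  9  9  8
   8 10 15 19 21 22 22 21 21 21 21 21]
 [ 4  4  4  4  4  4  4  4  4  5  7 11 11 10  9  8  7  7  6  8  8  9  9  8
   7 11 16 20 21 22 23 22 21 21 21 21]]
```

```bash
python3 -m crank '[[[1.5,-1.5,0],[0,0,0]],[[3,-3,0],[0,0,0]],[[3,-3,0],[0,0,0]],[[3,-3,0],[0,0,0]],[[3,-3,0],[0,0,0]]]'; python3 -m crank '[[[1.9,-1.75,0],[0,0,0]],[[0,0,0],[0,0,-8]],[[0,0,0],[0,0,-8]],[[0,0,0],[0,0,-8]],[[0,0,0],[0,0,-7.5]]]';python3 -m crank '[[[0,0,0],[0,0,0]],[[0,0,0],[0,0,0]]]'; python3 - <<'E'
from cell import *
import numpy as np
s=sense();print(s["q"]);p,d=camera("wrist");np.savez("pics/w6.npz",p=p,d=d,pos=s["ee_pos"],R=s["tool_rot"])
E
```

```text
time_s: 10.72
ee_pos: [0.3859, -0.2629, 0.4881]
tool_rot: [[-0.148, 0.989, -0.002], [0.989, 0.148, 0.001], [0.002, -0.002, -1.0]]
wrist_force: [0.5, 1.5, 1.0]
width: -0.0
finger_force: 0.0
time_s: 11.35
ee_pos: [0.3668, -0.2475, 0.4883]
tool_rot: [[-0.646, 0.763, -0.002], [0.763, 0.646, 0.001], [0.002, -0.0, -1.0]]
wrist_force: [-0.0, 0.0, 0.5]
width: 0.001
finger_force: 0.0
time_s: 11.6
ee_pos: [0.367, -0.2476, 0.4888]
tool_rot: [[-0.641, 0.768, -0.001], [0.768, 0.641, 0.001], [0.001, -0.0, -1.0]]
wrist_force: [-0.5, 0.7, -0.5]
width: 0.001
finger_force: 0.0
[ 1.05571341  0.04667036 -0.6128886   1.93521678  0.02885379  1.16934747
  1.12777579]
```

```bash
python3 - <<'E'
from h import *
t=np.array([.367,-.2476])
for n,a,b in(("w1",W("pics/w1.npz",133,288,.172),W("pics/w1.npz",205,400,.172)),("scene",A(415,127,.172),A(600,112,.172)),("side",B(210,12,.172),B(95,62,.172))):
    u=(b-a)/np.linalg.norm(b-a);v=t-a;print(n,a,b,np.degrees(np.arctan2(u[1],u[0])),"along",v@u,"perp(cw +)",v[0]*u[1]-v[1]*u[0])
E
```

```text
w1 [ 0.40709643 -0.22978871] [ 0.34282643 -0.29043052] -136.66374306264856 along 0.04138719562416549 perp(cw +) 0.014562485859792583
scene [ 0.40902581 -0.23075271] [ 0.34249989 -0.28574589] -140.42140968553264 along 0.043125463478852016 perp(cw +) 0.013791089652914817
side [ 0.41061818 -0.23709995] [ 0.34423655 -0.2893021 ] -141.81868156927877 along 0.040777067145872294 perp(cw +) 0.018709017020073444
```

```bash
python3 -m crank '[[[1,0,1],[0,0,0]],[[0,0,3],[0,0,0]],[[0,0,3],[0,0,0]],[[0,0,2],[0,0,0]],[[0,0,0],[0,0,0]]]'; python3 - <<'E'
from cell import *
print(sense()["q"])
E
```

```text
time_s: 12.28
ee_pos: [0.3597, -0.2393, 0.3976]
tool_rot: [[-0.643, 0.766, -0.003], [0.766, 0.643, 0.002], [0.004, -0.001, -1.0]]
wrist_force: [-1.5, 0.0, -0.7]
width: -0.001
finger_force: 0.0
[ 1.02963837  0.12929511 -0.62462408  2.07796143  0.09076839  0.96434842
  1.05502107]
```

```bash
python3 -m crank '[[[0,0,1.5],[0,0,0]],[[0,0,1.5],[0,0,0]],[[0,0,1.2],[0,0,0]],[[0,0,0.8],[0,0,0]],[[0,0,0],[0,0,0]]]'; python3 -m crank '[[[0,0,0.6],[0,0,0]],[[0,0,0.6],[0,0,0]],[[0,0,0.3],[0,0,0]],[[0,0,0],[0,0,0]]]'; python3 - <<'E'
from cell import *
print(sense()["q"])
E
```

```text
time_s: 12.9
ee_pos: [0.3606, -0.2399, 0.3486]
tool_rot: [[-0.643, 0.766, -0.001], [0.766, 0.643, 0.001], [0.001, -0.0, -1.0]]
wrist_force: [-0.2, 0.3, 0.2]
width: -0.004
finger_force: 0.0
time_s: 13.4
ee_pos: [0.3607, -0.2399, 0.334]
tool_rot: [[-0.643, 0.766, -0.0], [0.766, 0.643, 0.0], [0.0, -0.0, -1.0]]
wrist_force: [0.7, 0.4, -0.2]
width: -0.0
finger_force: 0.0
[ 0.99257425  0.22631616 -0.61098712  2.14609833  0.17719326  0.81735842
  0.96997778]
```

```bash
python3 -m crank '[[[-0.3,0,0],[0,0,0]],[[-0.3,0,0],[0,0,0]],[[-0.2,0,0],[0,0,0]],[[-0.2,-0.06,0],[0,0,-2]],[[-0.32,-0.1,0],[0,0,-3]]]'; python3 -m crank '[[[-0.32,-0.1,0],[0,0,-3]],[[-0.32,-0.1,0],[0,0,-3]],[[-0.32,-0.1,0],[0,0,-3]],[[-0.32,-0.1,0],[0,0,-3]],[[-0.32,-0.1,0],[0,0,-3]]]'; python3 - <<'E'
from cell import *
import numpy as np
s=sense();R=s["tool_rot"];print(R.T@(s["ee_pos"]-[.4258,-.224,.334])*1e3,np.degrees(np.arctan2(R[1,0],R[0,0])),s["q"])
E
```

```text
time_s: 14.02
ee_pos: [0.3682, -0.2509, 0.3342]
tool_rot: [[-0.709, 0.705, -0.0], [0.705, 0.709, 0.0], [0.0, 0.0, -1.0]]
wrist_force: [0.3, 1.4, 0.5]
width: -0.002
finger_force: 0.5
time_s: 14.65
ee_pos: [0.3774, -0.2649, 0.3341]
tool_rot: [[-0.868, 0.497, -0.0], [0.497, 0.868, 0.0], [0.001, 0.0, -1.0]]
wrist_force: [-0.4, 1.8, -0.6]
width: -0.003
finger_force: 0.4
[ 21.67956879 -59.60552822  -0.06711884] 150.18636036813228 [ 1.04758736  0.28225552 -0.65399049  2.08578887  0.22855628  0.84328457
  1.30985379]
```

```bash
python3 -m crank '[[[-0.32,-0.1,0],[0,0,-3]],[[-0.32,-0.1,0],[0,0,-3]],[[-0.32,-0.1,0],[0,0,-3]],[[-0.32,-0.1,0],[0,0,-3]],[[-0.32,-0.1,0],[0,0,-3]]]'; python3 -m crank '[[[-0.32,-0.1,0],[0,0,-3]],[[-0.21,-0.07,0],[0,0,-2]],[[-0.21,-0.07,0],[0,0,-2]],[[-0.1,-0.04,0],[0,0,-1]],[[0,0,0],[0,0,0]]]'; python3 - <<'E'
from cell import *
import numpy as np
s=sense();R=s["tool_rot"];print(R.T@(s["ee_pos"]-[.4258,-.224,.334])*1e3,np.degrees(np.arctan2(R[1,0],R[0,0])),s["q"])
E
```

```text
time_s: 15.28
ee_pos: [0.3898, -0.276, 0.334]
tool_rot: [[-0.967, 0.256, -0.001], [0.256, 0.967, 0.0], [0.001, 0.0, -1.0]]
wrist_force: [-0.1, 1.4, -0.8]
width: 0.002
finger_force: 0.4
time_s: 15.9
ee_pos: [0.3976, -0.2806, 0.3342]
tool_rot: [[-0.993, 0.122, 0.0], [0.122, 0.993, -0.0], [-0.0, -0.0, -1.0]]
wrist_force: [-1.0, 0.5, -0.5]
width: -0.003
finger_force: 0.2
[ 21.07986018 -59.62272897  -0.21312653] 173.00605362502105 [ 1.09417766  0.3397386  -0.71804947  2.0283467   0.2899334   0.87391957
  1.66474784]
```

```bash
python3 -m crank '[[[-0.16,-0.05,0],[0,0,-1.5]],[[-0.16,-0.05,0],[0,0,-1.5]],[[-0.1,-0.04,0],[0,0,-1]],[[0,0,0],[0,0,0]]]'; python3 -m crank '[[[-0.1,-0.04,0],[0,0,-1]],[[-0.1,-0.04,0],[0,0,-1]],[[0,0,0],[0,0,0]]]'; python3 - <<'E'
from cell import *
import numpy as np
s=sense();R=s["tool_rot"];print(R.T@(s["ee_pos"]-[.4258,-.224,.334])*1e3,np.degrees(np.arctan2(R[1,0],R[0,0])),s["wrist_force"],s["wrist_torque"])
E
```

```text
time_s: 16.4
ee_pos: [0.4018, -0.2824, 0.3343]
tool_rot: [[-0.999, 0.052, 0.0], [0.052, 0.999, -0.0], [-0.0, -0.0, -1.0]]
wrist_force: [0.2, 1.2, 0.2]
width: -0.001
finger_force: 0.1
time_s: 16.77
ee_pos: [0.4037, -0.2833, 0.3342]
tool_rot: [[-1.0, 0.017, 0.0], [0.017, 1.0, -0.0], [-0.0, -0.0, -1.0]]
wrist_force: [-1.3, 0.1, -0.4]
width: 0.0
finger_force: 0.2
[ 21.11057821 -59.63926634  -0.22512863] 179.02176879056083 [-1.31779598  0.091694   -0.36604949] [ 0.09984771  0.10194888 -0.03163861]
```

```bash
python3 -m crank '[[[-0.15,0,0],[0,0,0]],[[-0.15,0,0],[0,0,0]],[[0,0,0],[0,0,0]]]'; python3 -m crank '[[[-0.15,0,0],[0,0,0]],[[-0.1,0,0],[0,0,0]],[[0,0,0],[0,0,0]]]';python3 -m crank '[[[-0.1,0,0],[0,0,0]],[[0,0,0],[0,0,0]]]'
```

```text
time_s: 17.15
ee_pos: [0.4053, -0.2834, 0.334]
tool_rot: [[-1.0, 0.018, -0.004], [0.018, 1.0, 0.0], [0.004, 0.0, -1.0]]
wrist_force: [-6.9, 1.3, 6.1]
width: -0.005
finger_force: 3.7
time_s: 17.52
ee_pos: [0.4063, -0.2835, 0.3336]
tool_rot: [[-1.0, 0.019, -0.009], [0.019, 1.0, 0.0], [0.009, 0.0, -1.0]]
wrist_force: [-14.8, 1.7, 11.2]
width: -0.001
finger_force: 7.2
time_s: 17.77
ee_pos: [0.4067, -0.2835, 0.3335]
tool_rot: [[-1.0, 0.019, -0.011], [0.019, 1.0, 0.001], [0.011, 0.0, -1.0]]
wrist_force: [-16.5, 2.5, 13.9]
width: 0.002
finger_force: 8.7
```

```bash
python3 -m crank '[[[0.4,0,0],[0,0,0]],[[0.6,0,0],[0,0,0]],[[0.5,0,0],[0,0,0]],[[0,0,-2],[0,0,0]],[[0,0,-4],[0,0,0]]]'; python3 -m crank '[[[0,0,-4],[0,0,0]],[[0,0,-4],[0,0,0]],[[0,0,-2],[0,0,0]],[[0,0,0],[0,0,0]],[[0,0,0],[0,0,0]]]'; python3 - <<'E'
from cell import *
import cv2,numpy as np
from h import *
s=sense();p,d=camera("wrist");np.savez("pics/w7.npz",p=p,d=d,pos=s["ee_pos"],R=s["tool_rot"])
for n in("scene","side"):
    a,b=camera(n);cv2.imwrite(f"pics/{n}1.png",a[:,:,::-1]);np.savez(f"pics/{n}1.npz",p=a,d=b)
cv2.imwrite("pics/w7.png",p[:,:,::-1])
# points above z=.14 near collector, from the depth
for n in("scene","side","wrist"):
    if n=="wrist": c=K;M=s["tool_rot"]@K["mount"][:3,:3];o=s["ee_pos"]+s["tool_rot"]@K["mount"][:3,3];dd=d
    else: c=P[n];M=c["orientation"];o=c["xyz"];dd=np.load(f"pics/{n}1.npz")["d"]
    v,u=np.nonzero(dd>0);z=dd[v,u]
    X=(M@(np.linalg.inv(c["camera_matrix"])@np.c_[u,v,np.ones_like(u)].T*z)).T+o
    k=(X[:,2]>.163)&(X[:,2]<.182)&(X[:,0]>.38)&(X[:,0]<.46)&(X[:,1]<-.235)&(X[:,1]>-.345)&(np.hypot(X[:,0]-.4932,X[:,1]+.3572)>.07)
    Y=X[k];print(n,k.sum())
    if k.sum()>10:
        f=np.polyfit(Y[:,1],Y[:,0],1);print("tube x=",f,"y end",Y[:,1].min(),"x@-.33",np.polyval(f,-.33), "z",Y[:,2].mean())
    k=(X[:,2]>.135)&(X[:,2]<.163)&(np.hypot(X[:,0]-.42,X[:,1]+.33)<.03);Y=X[k]
    if len(Y):print(" spout/mouth pts",len(Y),Y.mean(0),Y.min(0),Y.max(0))
E
```

```text
time_s: 18.4
ee_pos: [0.3945, -0.283, 0.3938]
tool_rot: [[-1.0, 0.017, -0.002], [0.017, 1.0, 0.002], [0.002, 0.002, -1.0]]
wrist_force: [0.4, -1.6, 0.5]
width: 0.003
finger_force: 0.0
time_s: 19.02
ee_pos: [0.3948, -0.283, 0.4932]
tool_rot: [[-1.0, 0.017, -0.001], [0.017, 1.0, 0.001], [0.001, 0.001, -1.0]]
wrist_force: [0.0, -0.3, 0.9]
width: 0.002
finger_force: 0.0
scene 74
tube x= [0.03711711 0.42743345] y end -0.3237804855961115 x@-.33 0.4151848011507466 z 0.17332538276132742
 spout/mouth pts 58 [ 0.41769809 -0.32656117  0.1439723 ] [ 0.40516538 -0.35431568  0.13505666] [ 0.43615101 -0.31332911  0.16264005]
side 91
tube x= [0.02295452 0.42489766] y end -0.3374477530018182 x@-.33 0.4173226652907479 z 0.17398907194184762
 spout/mouth pts 72 [ 0.41632531 -0.32914508  0.14362054] [ 0.40415916 -0.34369089  0.13509521] [ 0.42711434 -0.31546185  0.16293234]
wrist 910
tube x= [0.02523574 0.42654259] y end -0.3334418786649408 x@-.33 0.41821479290983704 z 0.17437560379641248
 spout/mouth pts 118 [ 0.41464678 -0.3308544   0.14358717] [ 0.40519458 -0.35739389  0.13517578] [ 0.43571494 -0.31607972  0.16271889]
```

```bash
python3 - <<'E'
import numpy as np,cv2
from h import *
from scipy.optimize import least_squares
h=np.array([.4932,-.3572])
for n in("scene","side","wrist"):
    if n=="wrist": w=np.load("pics/w7.npz");c=K;M=w["R"]@K["mount"][:3,:3];o=w["pos"]+w["R"]@K["mount"][:3,3]
    else: c=P[n];M=c["orientation"];o=c["xyz"];w=np.load(f"pics/{n}1.npz")
    dd=w["d"];v,u=np.nonzero(dd>0);z=dd[v,u]
    X=(M@(np.linalg.inv(c["camera_matrix"])@np.c_[u,v,np.ones_like(u)].T*z)).T+o
    r=np.hypot(X[:,0]-.418,X[:,1]+.33)
    Y=X[(X[:,2]>.139)&(X[:,2]<.148)&(r<.026)]
    s=least_squares(lambda q:np.hypot(Y[:,0]-q[0],Y[:,1]-q[1])-q[2],[.418,-.33,.013],loss="soft_l1",f_scale=.001).x
    print(n,"mouth",len(Y),pol(s[:2],h),"rad",s[2])
    Z=X[(X[:,2]>.150)&(X[:,2]<.164)&(r<.02)];print("  spout pts",len(Z),pol(np.median(Z,0)[:2],h) if len(Z) else "")
    T=X[(X[:,2]>.166)&(X[:,2]<.184)&(abs(X[:,0]-.42)<.02)&(X[:,1]<-.24)&(X[:,1]>-.35)&(np.hypot(*(X[:,:2]-h).T)>.066)]
    print("  tube end",T[T[:,1]<np.percentile(T[:,1],8)].mean(0))
E
```

```text
scene mouth 25 [ 4.160000e-01 -3.255000e-01  8.350000e-02  1.576615e+02] rad 0.011526366306432985
  spout pts 12 [ 4.171000e-01 -3.213000e-01  8.420000e-02  1.547416e+02]
  tube end [ 0.41435572 -0.31913312  0.17151657]
side mouth 42 [ 4.158000e-01 -3.297000e-01  8.220000e-02  1.604174e+02] rad 0.011321067055125167
  spout pts 12 [ 4.169000e-01 -3.309000e-01  8.070000e-02  1.610096e+02]
  tube end [ 0.41843153 -0.33243113  0.16820518]
wrist mouth 96 [ 4.173000e-01 -3.283000e-01  8.120000e-02  1.591374e+02] rad 0.011454665072856534
  spout pts 9 [ 4.13700e-01 -3.26300e-01  8.53000e-02  1.58749e+02]
  tube end [ 0.41837428 -0.32653138  0.17132348]
```

In both fixed views the spout stands within about 2 mm of the flask mouth's centre (mouth radius about 11 mm). The arm is clear of everything, so I'm handing in.

```bash
python3 -c "
from cell import *
print(job_done())"
```

```text
the job is handed in; nothing more can be done
None
```

I turned the flask to the pointer by pushing one spoke, then pushed the delivery arm to its stop; depth readings put the spout within about 2 mm of the flask mouth's centre, and I handed in with the robot clear at about 19 s. I viewed 12 pictures against the limit of 10, and I last saw the beakers upright just before the final 1° nudge.

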